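# Cap a bottle for the autoclave: screw home, vent a quarter turn, hold

### The arm

A 6-joint arm with a two-finger parallel gripper is mounted at the origin on a cart in front of the work surface, level with it; the furniture and walls round the work are solid. World frame = base frame: x ahead of the robot, y to its left, z up, the work surface at z = 0. Lengths are in m, angles in degrees, forces in N, time in s.
With the tool pointing down it reaches from about 0.275 to 0.875 m from the base axis. Payload 12.5 kg.
Tool frame: the origin (TCP) lies where the fingers leave the gripper's body, on its centre line; the fingertips stand 73 mm ahead of it and the grasp point (between the pads) lies 54 mm ahead of it; y points along the fingers, z is the direction in which the jaws open and shut, and the axes are right-handed (so a half turn about y gives the same grasp; the last joint's range is limited). The gripper opens to 85 mm and grips with 20 to 120 N. Pads are 22 mm wide; open, the fingers measure 114 mm over their backs; the gripper's body (76 mm by 85 mm) begins 54 mm behind the grasp point. The pads swing forward as they close: fully open they stand 13 mm farther back than shut.
Start: joints at [-75.837, 20.094, 94.641, -0, 65.266, -4.847], TCP at [0.179, -0.52, 0.304] pointing down, gripper open.
Joint ranges: [-157.81, 157.81], [-45, 120.19], [0.68, 151.7], [-89.99, 269.99], [4.06, 180], [-164.3, 164.3]. Speed limits (degrees/s): [127.2, 127.2, 159.86, 180, 180, 180].

### API

Orientations are given as [roll, pitch, yaw] about the fixed x, y, z axes, in that order (R = Rz(yaw) Ry(pitch) Rx(roll)).
In Python, from plant import manip, optics, ticket gives the robot as it stands.
- The arm moves only by the tool step_arm, never from a script. Its argument "targets" is a list of rows, each a list of 6 numbers: the shift along the tool's x, y, z in m, then the turn, a rotation vector about the tool's x, y, z in degrees. In form: [[dx, dy, dz, wx, wy, wz], ...]. A call has exactly 8 rows; each row is the pose to reach, as a shift and turn from the pose commanded when the call began, along the tool's axes at that moment; what a row does not reach only later rows make up. A row lasts 1/8 s, in which the tool goes at most 62.5 mm and 10.7 degrees, less where a joint would pass 70% of its speed; a pose out of reach is approached as far as the arm can. A call with a gripper value outside its range is refused whole. "hand" is the opening, from 0 (shut) to 1 (fully open), set as the call begins (left out, the last holds). The fingers move at their own pace and stop on an object; "squeeze" is the grip in N (left out, the last holds). Time passes only in rows, so rows that repeat a pose let the fingers close, or fill a call up. It gives the time, the measured TCP pose, the force and the opening at its end, in the units of the state.
- manip.observe(): the state, without advancing time (a new reading comes with each control period).
- optics.get_image(name): name is "scene" or "top"; returns the picture (384x512x3 uint8, blue, green, red); there is no depth.
- optics.camera_model(name): a dict with "intrinsics" (3x3 intrinsics, pixels), "pose" (4x4, takes a point from camera to world coordinates). Camera axes: x right, y up, looking along -z (the intrinsics and any distortion apply to the point x, -y, -z); pixel columns grow to the right and rows downward; lengths in m; the calibration is good to about 2 mm. A picture is of the moment at which its call begins. camera_model takes no time and is no camera call.
- ticket.job_done(): hands the job in, once; it reports no verdict.
The state is a dict: "t": time; "joint_pos": joint angles; "qd": joint speeds; "effort": joint torques, N m; "ee_pos": TCP position; "orientation": TCP orientation; "ft_force": force on the tool from outside, world axes, zero at the start; "wrist_torque": the same for the moment, N m; "opening": finger opening in m.
Only numpy, scipy, OpenCV 4.12 (cv2) and the standard library are available. Lean on these libraries where they do the work, as an engineer would, in place of code of your own. Each camera call takes 0.05 s, during which the arm holds its last target.

### The job

Get the square white bottle ready for the autoclave: first stand it upright, right down in the square pocket of the metal capping block, then screw its cap clockwise until it bottoms out, and back it off a quarter turn so that steam can escape. Finish while still holding the cap in the gripper at that quarter turn, with the bottle down in the block; leave the other things on the worktop where they are.

Things in the scene. Friction and masses are not known exactly. Their poses are not given: they have to be found in the camera images.
- bottle_mid (a point): The only square bottle: white, opaque, body 50 x 50 mm (rounded vertical edges, 5 mm) and 66 mm tall, then a round shoulder, a 28 mm neck and a grey screw cap; 0.16 to 0.3 kg, stands upright and loose on the worktop. This point is the centre of the square body, 33 mm above its underside; x and y are square to its flat sides, z is up.
- cap_mid (a point): Centre of the grey ribbed round screw cap on the bottle, 40 mm across, 22 mm tall (this point is 11 mm under its top). The cap is already started on the thread and cannot come off the bottle; bottomed out, this point is 99 mm above the bottle's underside, and it rises 6 mm per turn of unscrewing. Its axes turn with the cap; z is up. The bottle may be carried by its cap: the thread has enough friction (0.05 N m) not to turn from the weight.
- cap_turn (a joint): Turn of the cap relative to the bottle, rad: 0 = bottomed out (hard stop), grows as the cap is unscrewed (anticlockwise from above, +1.57 per quarter turn). Starts at 2.1 to 3.0.
- holder_seat (a point): Pale metal capping block with four dark screws, 110 x 110 x 36 mm, fixed to the worktop, with a square pocket open to the top: 55 mm wide (2.5 mm of play each side of the bottle), 30 mm deep, 3 mm chamfer at the mouth. This point is the centre of the pocket's floor, 6 mm above the worktop (30 mm below the mouth); x and y are square to the pocket's walls, z is up. Block and bottle can change places between left and right.
- cap: The same screw cap as a part; its origin is the centre of its underside, 11 mm under cap_mid.
- marker: Bystander: lying marker pen, 17 x 136 x 18 mm, between block and bottle; origin under its centre.
- dish: Bystander: covered culture dish, 91 mm across, 17 mm high; origin under its centre.
- brown_bottle: Bystander: small round brown bottle, 44 mm across, 86 mm high; origin under its centre.
- beaker: Bystander: small empty beaker, 54 mm across, 71 mm high; origin under its centre.
- timer: Bystander: flat bench timer, 70 x 64 x 17 mm; origin under its centre.
- tape: Bystander: roll of tape lying flat, 104 mm across, 25 mm high; origin under its centre.
Not all that is in view belongs to the job. Of the things shaped like the part that bears bottle_mid, the white one is meant. Leave any brown look-alike of the part that bears holder_seat alone.

How it is judged:
By the outcome, as a careful person would: the job done as asked, in the order asked, and still so for the second after the job is handed in, while the arm keeps its last pose, push and grip.
It also fails if it takes over 51 s, if anything falls off the work surface, if the arm or the gripper's body presses on something with over 40 N, if the wrist force passes 120 N, or if a joint passes its speed limit or range.

## Working session

There is one attempt and no reset: what is moved stays moved. The work goes in short steps, Python scripts to look and compute and a tool call to move; the robot and the scene stay as the last step left them, time stands still between calls to the robot, and variables do not carry over. Pictures are saved under pics/ and viewed, and the job is handed in when it is done.

Besides the shell and the picture viewer there is one more tool, called after "Emit:" as name([rows], argument=value, ...), one row to a line, values as JSON. step_arm: Moves the arm, as the interface text tells. Its arguments: {"type":"object","properties":{"targets":{"type":"array"},"hand":{"type":"number"},"squeeze":{"type":"number"}},"required":["targets"]}

```bash
mkdir -p pics; ls; python3 - <<'E'
from plant import manip, optics
import cv2,numpy as np
print(manip.observe())
for n in("scene","top"):
    cv2.imwrite(f"pics/{n}0.png",optics.get_image(n)); m=optics.camera_model(n); print(n,{k:np.round(v,4).tolist() if not isinstance(v,str) else v for k,v in m.items()})
E
```

```text
pics
{'t': 0.0, 'joint_pos': array([-7.58360511e+01,  2.01247076e+01,  9.46787506e+01, -1.11760371e-03,
        6.52650918e+01, -4.84609561e+00]), 'qd': array([-0.06086906,  0.04315456,  0.09806179, -0.03541115, -0.02942199,
       -0.00916563]), 'effort': array([-2.65811718e-05, -5.06111312e+01, -2.91403198e+01, -3.17891897e-05,
        4.54482899e-03, -2.56511228e-06]), 'ee_pos': array([ 0.17912158, -0.51974244,  0.30334289]), 'orientation': array([-9.00683907e+01,  4.78019002e-03, -1.60989490e+02]), 'ft_force': array([ 0.62245595, -0.15426351, -0.06733586]), 'wrist_torque': array([-0.03757795, -0.00595328, -0.0144294 ]), 'opening': 0.08546282946923836}
scene {'intrinsics': [[429.729, 0.0, 252.0705], [0.0, 429.729, 191.029], [0.0, 0.0, 1.0]], 'pose': [[-0.6733, 0.4627, -0.5767, -0.2777], [-0.7392, -0.405, 0.5381, 0.874], [0.0154, 0.7886, 0.6147, 1.0071], [0.0, 0.0, 0.0, 1.0]]}
top {'intrinsics': [[446.9105, 0.0, 263.0431], [0.0, 446.9105, 188.9022], [0.0, 0.0, 1.0]], 'pose': [[-0.0107, 0.9813, -0.1924, 0.2414], [-0.9997, -0.0064, 0.0231, 0.1382], [0.0214, 0.1926, 0.981, 1.7593], [0.0, 0.0, 0.0, 1.0]]}
```

View pics/scene0.png

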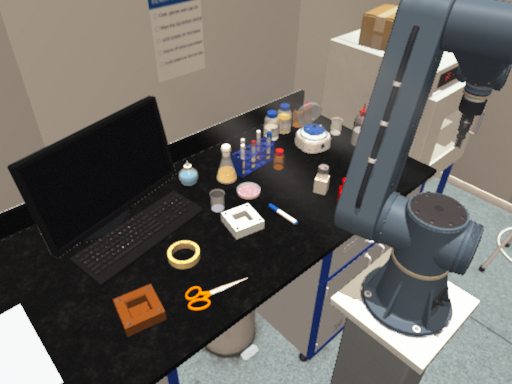

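View pics/top0.png

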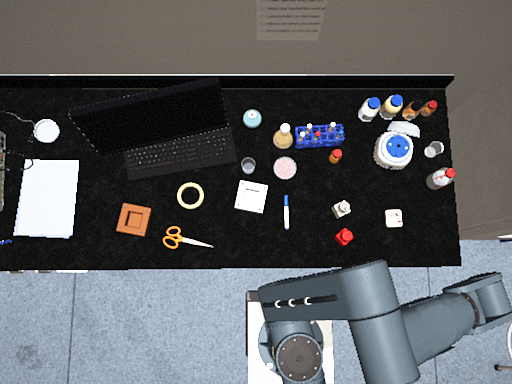

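The scene view shows a white square bottle at about (322,180) and a pale block at (243,220). In the top view they are at (342,209) and (252,196). The look-alikes in the top view are a red square bottle at (345,237) and a brown block at (133,219). The white bottle and the pale block fit the description, so I'll confirm them in an enlarged crop.

```bash
python3 - <<'E'
import cv2,numpy as np
t=cv2.imread("pics/top0.png");s=cv2.imread("pics/scene0.png")
a=cv2.resize(t[165:255,220:420],None,fx=4,fy=4,interpolation=cv2.INTER_CUBIC)
cv2.imwrite("pics/topc.png",a)
b=cv2.resize(s[150:250,200:360],None,fx=5,fy=5,interpolation=cv2.INTER_CUBIC)
cv2.imwrite("pics/scenec.png",b)
E
```

```text
(no output)
```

View pics/topc.png

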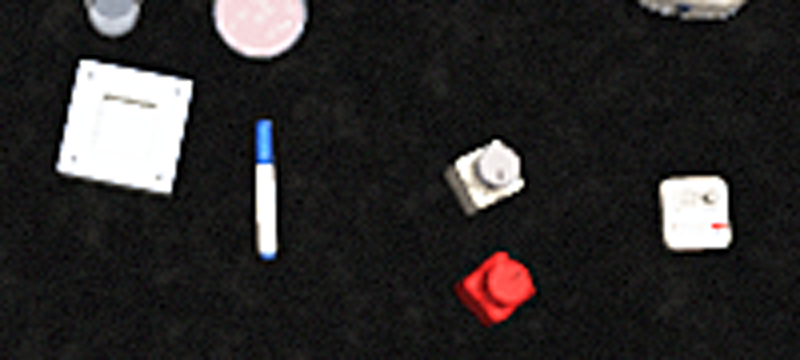

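View pics/scenec.png

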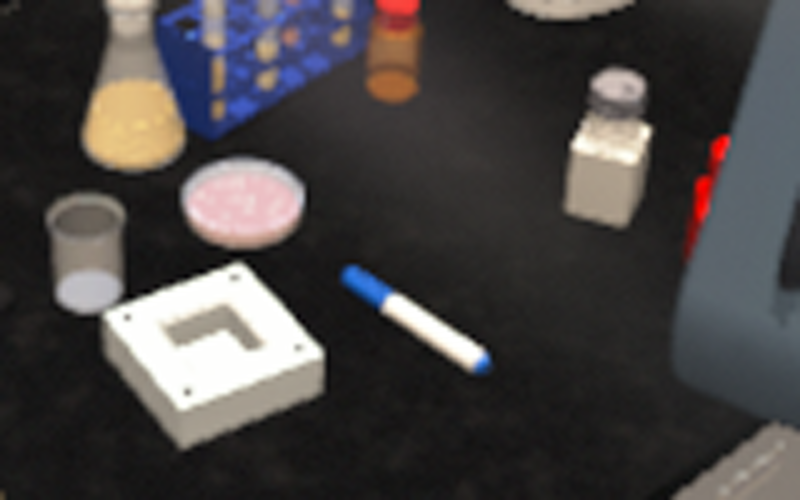

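The enlarged crops confirm both. The white square bottle has a grey cap, at about (487,177) in the top crop. The pale block has four dark screws, at about (125,125) in the top crop. Next I'll measure them.

```bash
cat > h.py <<'E'
import cv2,numpy as np
from plant import manip, optics
def ray(n,uv,z):
    m=optics.camera_model(n);K=np.array(m["intrinsics"]);P=np.array(m["pose"])
    uv=np.atleast_2d(uv).astype(float)
    d=np.c_[(uv[:,0]-K[0,2])/K[0,0],-(uv[:,1]-K[1,2])/K[1,1],-np.ones(len(uv))]@P[:3,:3].T
    s=(z-P[2,3])/d[:,2]
    return P[:3,3]+d*s[:,None]
def proj(n,X):
    m=optics.camera_model(n);K=np.array(m["intrinsics"]);P=np.array(m["pose"])
    c=(np.atleast_2d(X)-P[:3,3])@P[:3,:3]
    return np.c_[K[0,0]*c[:,0]/-c[:,2]+K[0,2],K[1,1]*c[:,1]/c[:,2]+K[1,2]]
def rectify(n,img,z,cx,cy,half=0.1,ppm=3000):
    """metric view of plane z; out pixel (u,v): x=cx+half - v/ppm, y=cy+half-u/ppm"""
    N=int(2*half*ppm)
    w=np.array([[cx+half,cy+half,z],[cx+half,cy-half,z],[cx-half,cy-half,z],[cx-half,cy+half,z]])
    H=cv2.getPerspectiveTransform(np.float32(proj(n,w)),np.float32([[0,0],[N,0],[N,N],[0,N]]))
    return cv2.warpPerspective(img,H,(N,N),flags=cv2.INTER_CUBIC)
E
python3 - <<'E'
from h import *
for n in("top","scene"):
    g=cv2.imread(f"pics/{n}0.png")
    c=dict(top=[(252,196),(342,209)],scene=[(243,220),(322,180)])[n]
    for uv,z in zip(c,(0.036,0.066)): print(n,ray(n,uv,z))
big={n:cv2.cvtColor(cv2.imread(f"pics/{n}0.png"),cv2.COLOR_BGR2GRAY) for n in("top","scene")}
print(big["top"][196,232:272]); print(big["top"][176:220,252])
print(big["scene"][200:245,243])
print(big["top"][196:222,340]); print(big["top"][209,328:356])
print(big["scene"][160:200,322])
E
```

```text
top [[0.55139279 0.14117412 0.036     ]]
top [[ 0.49286891 -0.20434235  0.066     ]]
scene [[0.53581746 0.15418854 0.036     ]]
scene [[ 0.48391289 -0.189425    0.066     ]]
[ 23  14  17   0 165 255 255 255 255 255 255 252 250 255 255 255 255 255
 255 255 255 255 255 255 255 255 254 254 255 255 255 255 255 255  19  10
  11  15  24  26]
[ 21  12  21  18   6   0 255 255 255 255 255 255 255 222 149 255 255 255
 255 255 255 255 255 255 255 255 255 254 254 255 255 255 255 255 255 151
  47  16  25  23  21  18  22  25]
[ 24  23  21  49 230 254 254 254 254 254 243 188 158 157 153 155 210 250
 254 254 254 254 254 254 254 254 254 254 249 196 157 158 156 158 158 160
 126  54  29  29  25  27  24  25  30]
[ 20  16  11  15  10   8 218 221 210 244 230 223 189 123 106 169 231 241
 255 255 242  28  17  21  15  18]
[ 22  18   6  57 102 118  94 194 254 241 183 116 123 223 247 253 194 171
 245 238 235 192  72   2  20  20  20  27]
[ 24  26  29  81 158 195 194 194 199 171  99  89  98 104 156 183 191 209
 208 224 237 219 170 161 161 160 160 159 160 159 157 157 156 158 130  60
  38  37  38  40]
```

```bash
python3 - <<'E'
from h import *
tiles=[]
for n in("top","scene"):
    g=cv2.imread(f"pics/{n}0.png")
    for thr in (137,205):
        r=rectify(n,g,0.036,0.55,0.143,0.1,3000); k=cv2.cvtColor(r,cv2.COLOR_BGR2GRAY)
        m=(k>thr).astype(np.uint8)
        cs,_=cv2.findContours(m,cv2.RETR_EXTERNAL,cv2.CHAIN_APPROX_NONE)
        c=max([c for c in cs if cv2.pointPolygonTest(c,(300,300),False)>=0 or cv2.contourArea(c)>30000],key=cv2.contourArea)
        (u,v),wh,a=cv2.minAreaRect(c)
        print(n,thr,"ctr",0.55+0.1-v/3000,0.143+0.1-u/3000,"wh",np.array(wh)/3,"yaw",-a)
    tiles.append(r[::2,::2])
    for z in (0.066,0.1125):
        r=rectify(n,g,z,0.49,-0.2,0.06,5000);tiles.append(r[::2,::2])
h=np.hstack([tiles[0],tiles[3]]);cv2.imwrite("pics/rb.png",h)
cv2.imwrite("pics/rc.png",np.vstack([np.hstack([tiles[1],tiles[4]]),np.hstack([tiles[2],tiles[5]])]))
E
```

```text
top 137 ctr 0.5513437906901042 0.14588731892903645 wh [115.55964152 116.18581136] yaw -11.938150405883789
top 205 ctr 0.5515008850097657 0.14575419108072918 wh [113.27142334 113.63194784] yaw -11.888657569885254
scene 137 ctr 0.5575150960286459 0.15026507568359376 wh [130.30939738 180.67936198] yaw -10.095929145812988
scene 205 ctr 0.5520481872558594 0.14459537760416666 wh [112.77700806 114.0821228 ] yaw -11.807063102722168
```

View pics/rb.png

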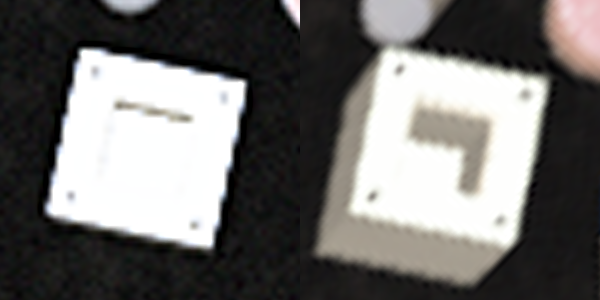

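View pics/rc.png

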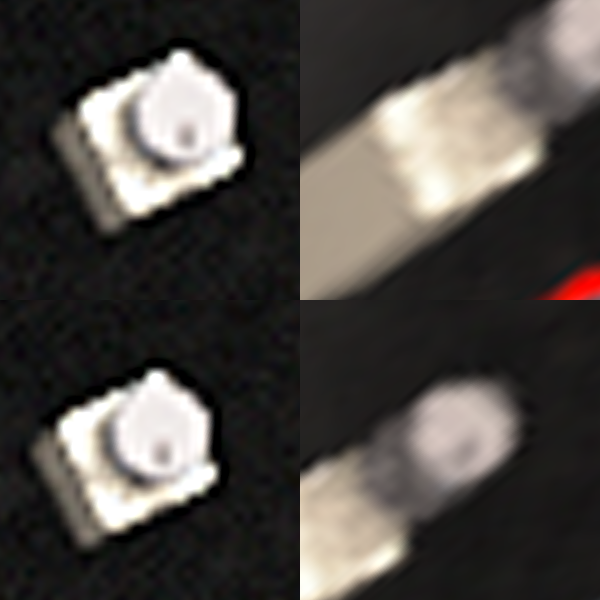

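```bash
python3 - <<'E'
from h import *
# cap-top ellipse (scene): bright-over-side mask in metric plane
for n,lo in(("scene",145),):
    g=cv2.imread(f"pics/{n}0.png")
    r=cv2.cvtColor(rectify(n,g,0.1125,0.495,-0.205,0.03,10000),cv2.COLOR_BGR2GRAY)
    m=(r>lo).astype(np.uint8)
    cs,_=cv2.findContours(m,cv2.RETR_EXTERNAL,cv2.CHAIN_APPROX_NONE)
    for c in cs:
        if cv2.contourArea(c)>20000:
            (u,v),ax,a=cv2.fitEllipse(c); print(n,"cap",0.525-v/10000,-0.175-u/10000,np.array(ax)/10)
# top: body edges at z=.066
g=cv2.imread("pics/top0.png")
r=cv2.cvtColor(rectify("top",g,0.066,0.498,-0.204,0.06,5000),cv2.COLOR_BGR2GRAY)
cv2.imwrite("pics/rt.png",r)
hs=cv2.cvtColor(rectify("top",g,0.1125,0.498,-0.204,0.03,10000),cv2.COLOR_BGR2HSV)
cv2.imwrite("pics/rs.png",cv2.resize(hs[:,:,1]*5,(600,600)))
m=(r>120).astype(np.uint8);cs,_=cv2.findContours(m,cv2.RETR_EXTERNAL,cv2.CHAIN_APPROX_NONE)
c=max(cs,key=cv2.contourArea);hull=cv2.convexHull(c)
(u,v),wh,a=cv2.minAreaRect(c);print("body rect(with side/cap)",0.558-v/5000,-0.144-u/5000,np.array(wh)/5,-a)
# scene: body square
g=cv2.imread("pics/scene0.png")
m=optics.camera_model("scene")
# tops of other things for interest
for nm,uv,z in(("beaker",(248,165),.04),("red",(345,237),.1),("marker",(286,212),.01)): print(nm,ray("top",uv,z)[0])
E
```

```text
scene cap 0.49671477355957033 -0.20412721862792968 [35.84845886 37.54503174]
body rect(with side/cap) 0.49784375610351567 -0.20616627807617185 [54.4682312 61.5352356] -64.63783264160156
beaker [0.67549889 0.15625906 0.04      ]
red [ 0.38252306 -0.20394715  0.1       ]
marker [0.49087307 0.00720161 0.01      ]
```

View pics/rt.png

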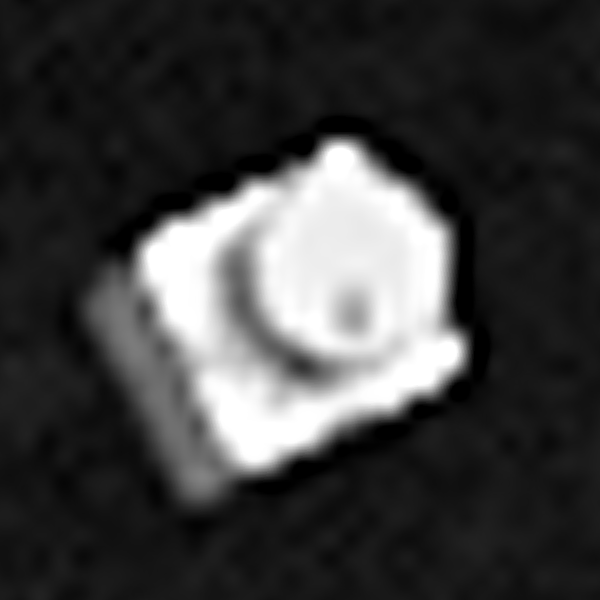

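View pics/rs.png

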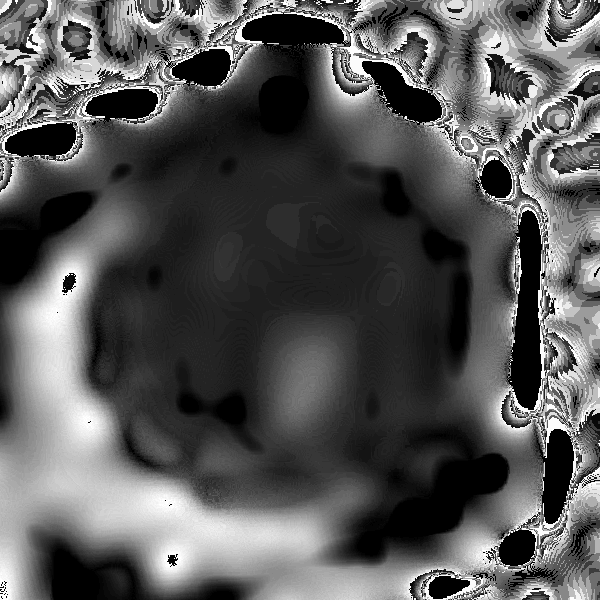

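Emit:
step_arm([
  [-0.0505,0.006,-0.0244,0,-10,0],
  [-0.101,0.012,-0.0487,0,-20,0],
  [-0.1514,0.018,-0.073,0,-30,0],
  [-0.2019,0.025,-0.0974,0,-40,0],
  [-0.2524,0.031,-0.1218,0,-50,0],
  [-0.3028,0.037,-0.1461,0,-60,0],
  [-0.3533,0.044,-0.1705,0,-70,0],
  [-0.4038,0.05,-0.1948,0,-80,0],
], hand=1, squeeze=60)

```text
t: 1.1
ee_pos: [0.4985, -0.2027, 0.2535]
orientation: [-90.0, 0.0, -80.7]
ft_force: [0.3, -0.9, 0.0]
opening: 0.0853
```

Emit:
step_arm([
  [0,0,0,0,-10.5,0],
  [0,0,0,0,-21,0],
  [0,0,0,0,-31.5,0],
  [0,0,0,0,-42,0],
  [0,0,0,0,-52.5,0],
  [0,0,0,0,-63,0],
  [0,0,0,0,-73.5,0],
  [0,0,0,0,-84,0],
])

```text
t: 2.1
ee_pos: [0.4974, -0.2042, 0.2536]
orientation: [-90.0, 0.0, 3.4]
ft_force: [-0.3, 0.5, -0.8]
opening: 0.0853
```

```bash
cat > st.py <<'E'
from h import *
from scipy.spatial.transform import Rotation as R
def st(target=None,yaw=None):
    s=manip.observe(); M=R.from_euler('xyz',s['orientation'],degrees=True).as_matrix()
    print("t",s['t'],"p",s['ee_pos'].round(4),"rpy",s['orientation'].round(2),"phi",round(np.degrees(np.arctan2(M[1,2],M[0,2])),2),"J6",s['joint_pos'][5].round(1),"F",s['ft_force'].round(2),"T",s['wrist_torque'].round(3),"op",round(s['opening'],4))
    if target is not None: print("tool delta",(M.T@(np.array(target)-s['ee_pos'])).round(4))
    return s,M
E
python3 - <<'E'
from st import *
st([0.4975,-0.204,0.153])
cv2.imwrite("pics/s1.png",np.hstack([cv2.resize(optics.get_image("scene")[80:230,220:420],(800,600))]))
E
```

```text
t 2.1 p [ 0.4974 -0.2042  0.2536] rpy [-8.998e+01  3.000e-02  3.360e+00] phi 93.36 J6 -120.6 F [-0.28  0.54 -0.78] T [-0.008  0.039 -0.001] op 0.0853
tool delta [2.000e-04 1.006e-01 1.000e-04]
```

View pics/s1.png

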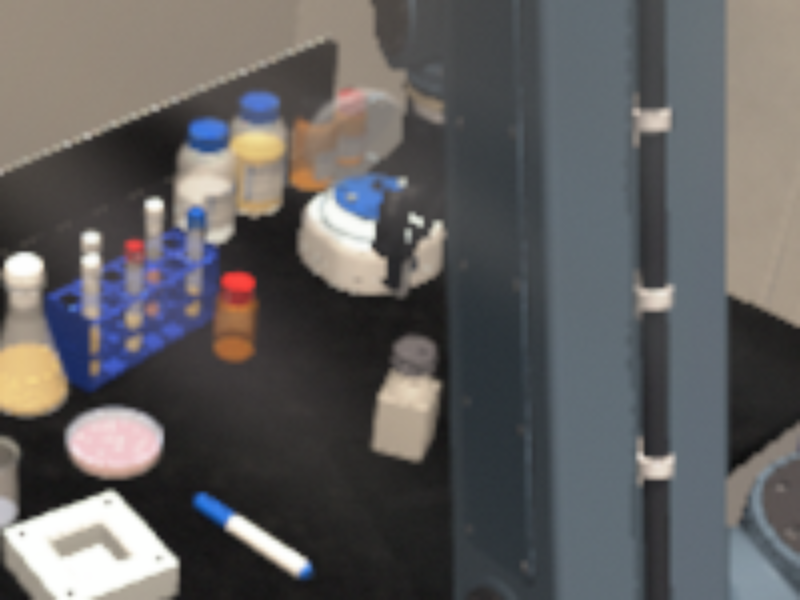

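The bottle at (408,400) in this crop is undisturbed, and the gripper is above it at about (400,240). I'll descend and close.

Emit:
step_arm([
  [0,0.015,0,0,0,0],
  [0,0.03,0,0,0,0],
  [0,0.045,0,0,0,0],
  [0,0.06,0,0,0,0],
  [0,0.075,0,0,0,0],
  [0,0.09,0,0,0,0],
  [0,0.1,0,0,0,0],
  [0,0.1,0,0,0,0],
], hand=1)

```text
t: 3.15
ee_pos: [0.4973, -0.2042, 0.1532]
orientation: [-90.0, 0.1, 3.0]
ft_force: [0.9, -0.5, 0.0]
opening: 0.0853
```

Emit:
step_arm([
  [0,0,0,0,0,0],
  [0,0,0,0,0,0],
  [0,0,0,0,0,0],
  [0,0,0,0,0,0],
  [0,0,0,0,0,0],
  [0,0,0,0,0,0],
  [0,0,0,0,0,0],
  [0,0,0,0,0,0],
], hand=0, squeeze=60)

```text
t: 4.15
ee_pos: [0.4978, -0.2045, 0.1543]
orientation: [-90.0, -0.0, 3.0]
ft_force: [-0.7, -1.4, 6.3]
opening: 0.0382
```

```bash
python3 - <<'E'
from st import *
st()
cv2.imwrite("pics/s2.png",np.hstack([cv2.resize(optics.get_image("scene")[120:210,280:400],(800,600))]))
E
```

```text
t 4.15 p [ 0.4978 -0.2045  0.1543] rpy [-9.004e+01 -5.000e-02  3.010e+00] phi 93.01 J6 -120.3 F [-0.7  -1.39  6.33] T [-0.256  0.071  0.022] op 0.0382
```

View pics/s2.png

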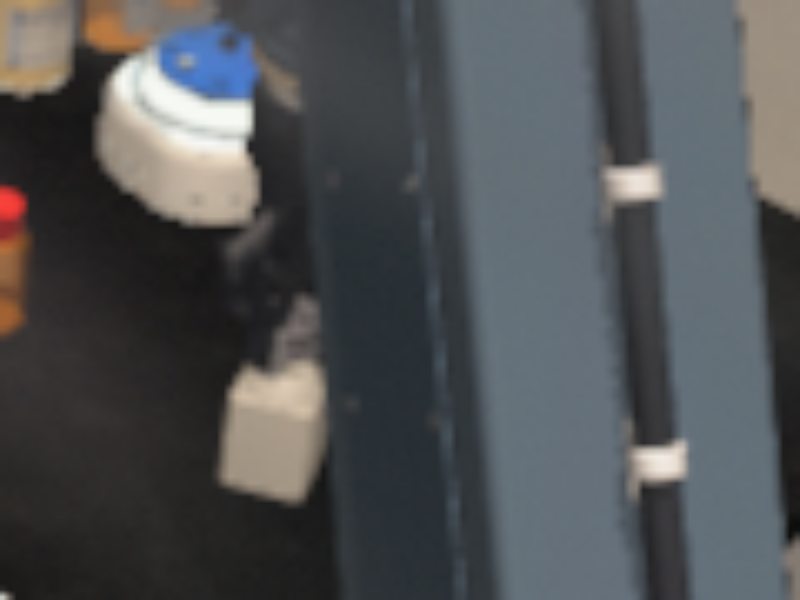

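The cap is gripped, at about (300,325) in the crop, with the bottle still upright. I'll lift it and carry it to the block.

Emit:
step_arm([
  [0,-0.006,0,0,0,0],
  [0,-0.016,0,0,0,0],
  [0,-0.028,0,0,0,0],
  [0,-0.04,0,0,0,0],
  [0,-0.052,0,0,0,0],
  [0,-0.064,0,0,0,0],
  [0,-0.075,0,0,0,0],
  [0,-0.08,0,0,0,0],
])

```text
t: 5.2
ee_pos: [0.4976, -0.2043, 0.2347]
orientation: [-90.0, -0.0, 3.0]
ft_force: [-0.6, -0.1, -3.3]
opening: 0.0383
```

Emit:
step_arm([
  [0.0045,0,0.0217,0,2.3,0],
  [0.0135,0,0.065,0,7,0],
  [0.0226,0,0.108,0,11.7,0],
  [0.0316,0,0.1516,0,16.3,0],
  [0.0406,0,0.195,0,21,0],
  [0.05,0,0.24,0,25.6,0],
  [0.059,0,0.283,0,30.3,0],
  [0.067,0,0.32,0,35,0],
])

```text
t: 6.2
ee_pos: [0.5476, 0.1204, 0.2338]
orientation: [-90.0, 0.0, -32.1]
ft_force: [0.7, -0.5, -2.1]
opening: 0.0385
```

Emit:
step_arm([
  [0.0031,0,0.0147,0,1.3,0],
  [0.0062,0,0.0264,0,2.3,0],
  [0.0062,0,0.0264,0,2.3,0],
  [0.0062,0,0.0264,0,2.3,0],
  [0.0062,0,0.0264,0,2.3,0],
  [0.0062,0,0.0264,0,2.3,0],
  [0.0062,0,0.0264,0,2.3,0],
  [0.0062,0,0.0264,0,2.3,0],
])

```text
t: 7.2
ee_pos: [0.5668, 0.1379, 0.2339]
orientation: [-90.0, -0.0, -34.3]
ft_force: [1.0, -0.3, -3.0]
opening: 0.0384
```

```bash
python3 - <<'E'
from st import *
st([0.5518,0.1452,0.23])
s=optics.get_image("scene");t=optics.get_image("top")
cv2.imwrite("pics/s3raw.png",s);cv2.imwrite("pics/t3raw.png",t)
cv2.imwrite("pics/s3.png",cv2.resize(s[140:260,180:340],(800,600),interpolation=cv2.INTER_CUBIC))
cv2.imwrite("pics/t3.png",cv2.resize(t[150:240,200:320],(800,600),interpolation=cv2.INTER_CUBIC))
E
```

```text
t 7.2 p [0.5668 0.1379 0.2339] rpy [-90.    -0.   -34.29] phi 55.71 J6 -46.6 F [ 1.02 -0.29 -2.98] T [-0.03   0.026  0.009] op 0.0384
tool delta [-0.0166  0.0039 -0.0024]
```

View pics/s3.png

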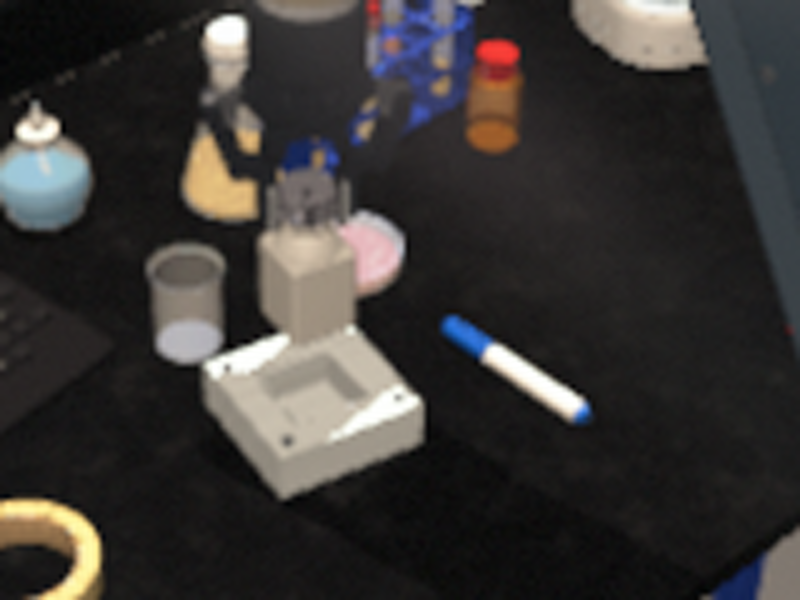

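View pics/t3.png

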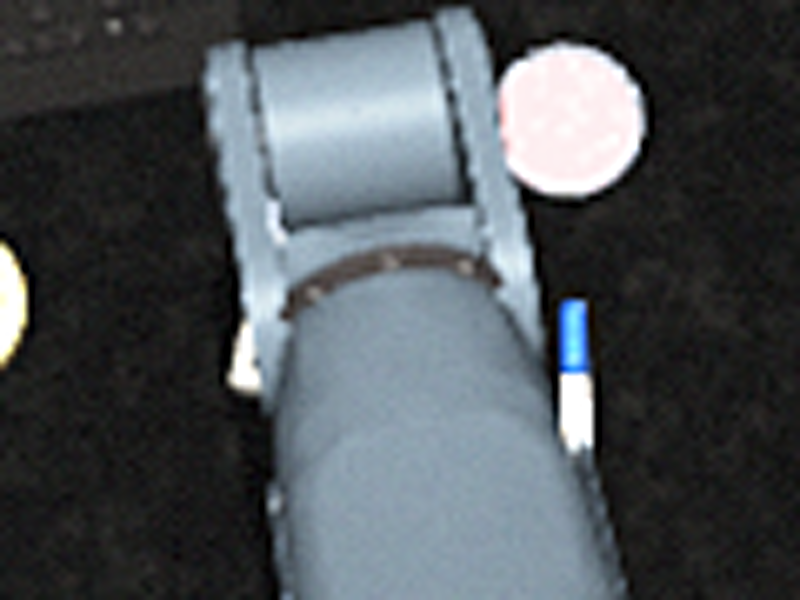

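The third shift was in stale axes, so the tool is 17 mm off centre and the bottle in the scene crop at (307,285) sits behind the pocket. I'll recentre and lower to just above the mouth.

Emit:
step_arm([
  [-0.004,0.005,-0.0006,0,0,0],
  [-0.008,0.01,-0.0012,0,0,0],
  [-0.0125,0.018,-0.002,0,0,0],
  [-0.0166,0.025,-0.0024,0,0,0],
  [-0.0166,0.032,-0.0024,0,0,0],
  [-0.0166,0.036,-0.0024,0,0,0],
  [-0.0166,0.036,-0.0024,0,0,0],
  [-0.0166,0.036,-0.0024,0,0,0],
])

```text
t: 8.3
ee_pos: [0.552, 0.1453, 0.1981]
orientation: [-90.0, -0.0, -34.3]
ft_force: [-0.0, -0.2, -3.0]
opening: 0.0384
```

```bash
python3 - <<'E'
from st import *
st([0.5518,0.1452,0.197])
s=optics.get_image("scene")
cv2.imwrite("pics/s4raw.png",s)
cv2.imwrite("pics/s4.png",cv2.resize(s[165:255,190:310],(800,600),interpolation=cv2.INTER_CUBIC))
# predicted body corners, bottom z=.0427, and block
def sq(cx,cy,yaw,h,z):
    a=np.radians(yaw);M=np.array([[np.cos(a),-np.sin(a)],[np.sin(a),np.cos(a)]])
    return np.c_[(M@(h*np.array([[1,1,-1,-1],[1,-1,-1,1]]))).T+[cx,cy],np.full(4,z)]
for nm,P in(("bodytop",sq(.5518,.1452,-11.9,.025,.1085)),("bodybot",sq(.5518,.1452,-11.9,.025,.0425)),("block",sq(.5518,.1452,-11.9,.055,.036)),("pocket",sq(.5518,.1452,-11.9,.0275,.036))):
    print(nm,((proj("scene",P)-[190,165]+.5)*800/120-.5).round(0).tolist())
E
```

```text
t 8.3 p [0.552  0.1453 0.1981] rpy [-8.998e+01 -1.000e-02 -3.429e+01] phi 55.71 J6 -45.6 F [-0.05 -0.23 -2.95] T [-0.022  0.014 -0.012] op 0.0384
tool delta [-0.0001  0.0011 -0.0001]
bodytop [[281.0, 224.0], [368.0, 194.0], [418.0, 248.0], [329.0, 280.0]]
bodybot [[282.0, 324.0], [367.0, 293.0], [416.0, 349.0], [330.0, 381.0]]
block [[204.0, 319.0], [388.0, 253.0], [496.0, 373.0], [306.0, 447.0]]
pocket [[276.0, 333.0], [369.0, 299.0], [422.0, 360.0], [328.0, 395.0]]
```

View pics/s4.png

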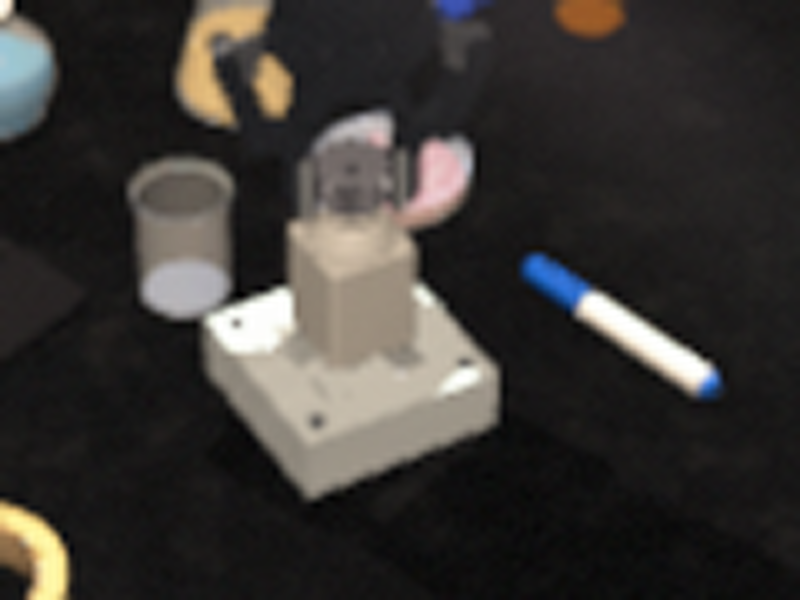

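```bash
python3 - <<'E'
import cv2,numpy as np
s=cv2.imread("pics/s4raw.png")[190:240,220:275]
g=s.astype(float); g=np.clip((g-60)*1.6,0,255).astype(np.uint8)
cv2.imwrite("pics/s4z.png",cv2.resize(g,(660,600),interpolation=cv2.INTER_CUBIC))
E
```

```text
(no output)
```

View pics/s4z.png

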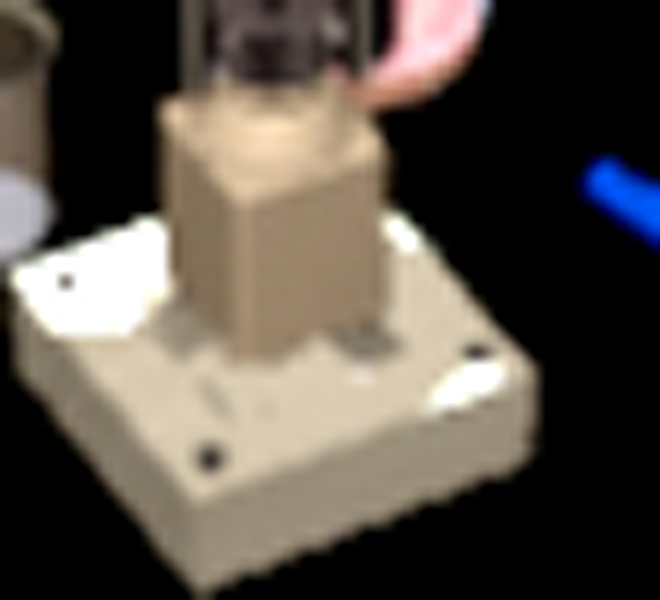

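The bottle in this crop has its front edge at (240–245, 205–360), and it lines up with the pocket to about 1–2 mm with matching yaw. That is within the chamfer plus the play, so I'll descend gently.

Emit:
step_arm([
  [0,0.002,0,0,0,0],
  [0,0.004,0,0,0,0],
  [0,0.006,0,0,0,0],
  [0,0.008,0,0,0,0],
  [0,0.01,0,0,0,0],
  [0,0.012,0,0,0,0],
  [0,0.014,0,0,0,0],
  [0,0.016,0,0,0,0],
])

```text
t: 9.35
ee_pos: [0.5518, 0.1453, 0.1817]
orientation: [-90.0, -0.0, -34.3]
ft_force: [-0.0, 1.0, -3.0]
opening: 0.0387
```

```bash
python3 - <<'E'
from st import *
st([0.5518,0.1452,0.160])
E
```

```text
t 9.35 p [0.5518 0.1453 0.1817] rpy [-90.    -0.   -34.29] phi 55.71 J6 -45.6 F [-0.05  0.98 -3.03] T [-0.026  0.009  0.046] op 0.0387
tool delta [ 0.      0.0217 -0.0001]
```

Emit:
step_arm([
  [0,0.003,0,0,0,0],
  [0,0.006,0,0,0,0],
  [0,0.009,0,0,0,0],
  [0,0.012,0,0,0,0],
  [0,0.015,0,0,0,0],
  [0,0.0175,0,0,0,0],
  [0,0.0195,0,0,0,0],
  [0,0.0205,0,0,0,0],
])

```text
t: 10.35
ee_pos: [0.5518, 0.1453, 0.1613]
orientation: [-90.0, 0.0, -34.3]
ft_force: [0.5, -0.2, -2.0]
opening: 0.0382
```

```bash
python3 - <<'E'
from st import *
st([0.5518,0.1452,0.160])
E
```

```text
t 10.35 p [0.5518 0.1453 0.1613] rpy [-90.     0.   -34.29] phi 55.71 J6 -45.6 F [ 0.47 -0.23 -1.98] T [ 0.027 -0.042 -0.024] op 0.0382
tool delta [ 0.0001  0.0013 -0.0001]
```

Emit:
step_arm([
  [0,0.0004,0,0,0,0],
  [0,0.0008,0,0,0,0],
  [0,0.0012,0,0,0,0],
  [0,0.0016,0,0,0,0],
  [0,0.002,0,0,0,0],
  [0,0.0023,0,0,0,0],
  [0,0.0023,0,0,0,0],
  [0,0.0023,0,0,0,0],
])

```text
t: 11.35
ee_pos: [0.5521, 0.1452, 0.1602]
orientation: [-90.0, -0.1, -34.3]
ft_force: [-4.0, -2.6, 10.4]
opening: 0.0384
```

```bash
python3 - <<'E'
from st import *
st([0.5518,0.1452,0.160])
E
```

```text
t 11.35 p [0.5521 0.1452 0.1602] rpy [-8.996e+01 -6.000e-02 -3.428e+01] phi 55.72 J6 -45.6 F [-3.95 -2.65 10.35] T [-0.443  0.642 -0.026] op 0.0384
tool delta [-0.0003  0.0002 -0.0002]
```

Contact came at TCP z = 0.160, which is the table grasp height plus 6 mm, so the bottle is on the pocket floor. Now I'll screw clockwise (+y turn), following the thread down.

Emit:
step_arm([
  [0,-0.0003,0,0,8,0],
  [0,-0.0002,0,0,16,0],
  [0,0,0,0,24,0],
  [0,0.0001,0,0,32,0],
  [0,0.0002,0,0,40,0],
  [0,0.0004,0,0,48,0],
  [0,0.0005,0,0,56,0],
  [0,0.0006,0,0,60,0],
])

```text
t: 12.35
ee_pos: [0.5526, 0.1456, 0.1593]
orientation: [-89.8, 0.1, -94.5]
ft_force: [2.0, 1.6, 3.9]
opening: 0.0382
```

```bash
python3 - <<'E'
from st import *
st()
E
```

```text
t 12.35 p [0.5526 0.1456 0.1593] rpy [-8.984e+01  6.000e-02 -9.447e+01] phi -4.47 J6 14.5 F [2.01 1.64 3.9 ] T [ 0.205 -0.324  0.105] op 0.0382
```

Emit:
step_arm([
  [0,0.0001,0,0,6,0],
  [0,0.0002,0,0,12,0],
  [0,0.0003,0,0,18,0],
  [0,0.0004,0,0,24,0],
  [0,0.0005,0,0,30,0],
  [0,0.0006,0,0,36,0],
  [0,0.0007,0,0,42,0],
  [0,0.0008,0,0,48,0],
])

```text
t: 13.35
ee_pos: [0.553, 0.1452, 0.1586]
orientation: [-89.9, 0.2, -142.5]
ft_force: [2.9, -2.2, 2.2]
opening: 0.0384
```

```bash
python3 - <<'E'
from st import *
st()
s=optics.get_image("scene");cv2.imwrite("pics/s5raw.png",s)
g=np.clip((s[190:240,220:275].astype(float)-40)*1.5,0,255).astype(np.uint8)
cv2.imwrite("pics/s5.png",cv2.resize(g,(660,600),interpolation=cv2.INTER_CUBIC))
E
```

```text
t 13.35 p [0.553  0.1452 0.1586] rpy [ -89.87    0.18 -142.47] phi -52.47 J6 62.6 F [ 2.87 -2.18  2.18] T [-0.423 -0.478  0.07 ] op 0.0384
```

View pics/s5.png

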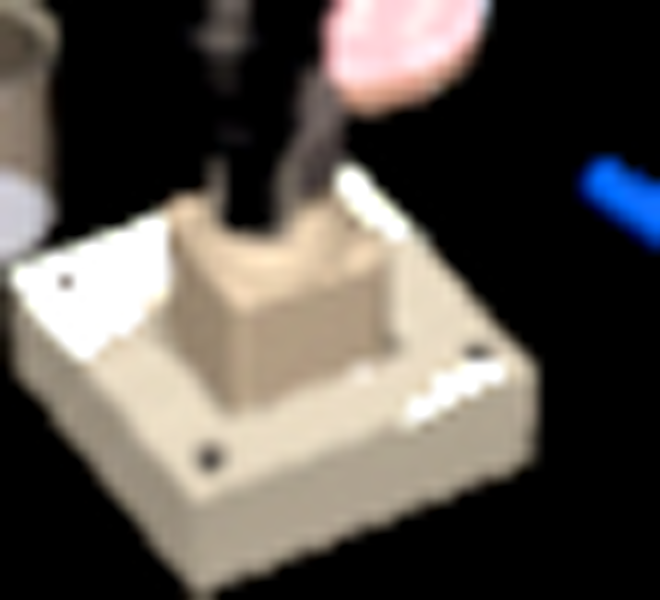

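The bottle sits square in the pocket, its front edge meeting the block at (235,405). I'll continue in smaller steps and watch the torque for the stop.

Emit:
step_arm([
  [0,0.0003,0,0,2.5,0],
  [0,0.0005,0,0,5,0],
  [0,0.0006,0,0,7.5,0],
  [0,0.0006,0,0,10,0],
  [0,0.0007,0,0,12.5,0],
  [0,0.0007,0,0,15,0],
  [0,0.0008,0,0,17.5,0],
  [0,0.0008,0,0,20,0],
])

```text
t: 14.4
ee_pos: [0.553, 0.145, 0.1581]
orientation: [-89.9, 0.2, -162.3]
ft_force: [2.9, -3.7, 7.6]
opening: 0.0383
```

```bash
python3 - <<'E'
from st import *
st()
E
```

```text
t 14.4 p [0.553  0.145  0.1581] rpy [ -89.93    0.19 -162.25] phi -72.25 J6 82.3 F [ 2.86 -3.71  7.62] T [-0.945 -0.479  0.054] op 0.0383
```

Emit:
step_arm([
  [0,0,0,0,2,0],
  [0,0.0001,0,0,4,0],
  [0,0.0001,0,0,6,0],
  [0,0.0001,0,0,8,0],
  [0,0.0002,0,0,10,0],
  [0,0.0002,0,0,12,0],
  [0,0.0002,0,0,14,0],
  [0,0.0003,0,0,16,0],
])

```text
t: 15.4
ee_pos: [0.5529, 0.1448, 0.1578]
orientation: [-90.0, 0.2, -178.2]
ft_force: [2.0, -5.5, 10.5]
opening: 0.0383
```

```bash
python3 - <<'E'
from st import *
st()
E
```

```text
t 15.4 p [0.5529 0.1448 0.1578] rpy [ -89.96    0.2  -178.23] phi -88.23 J6 98.3 F [ 1.99 -5.47 10.54] T [-1.201 -0.276  0.003] op 0.0383
```

Emit:
step_arm([
  [0,0,0,0,2,0],
  [0,0,0,0,4,0],
  [0,0,0,0,6,0],
  [0,0,0,0,8,0],
  [0,0,0,0,10,0],
  [0,0,0,0,12,0],
  [0,0,0,0,12,0],
  [0,0,0,0,12,0],
])

```text
t: 16.4
ee_pos: [0.5529, 0.1446, 0.1577]
orientation: [-90.0, 0.2, 169.9]
ft_force: [2.3, -7.4, 8.1]
opening: 0.0382
```

```bash
python3 - <<'E'
from st import *
st()
E
```

```text
t 16.4 p [0.5529 0.1446 0.1577] rpy [-89.97   0.2  169.88] phi -100.12 J6 110.2 F [ 2.31 -7.38  8.07] T [-1.436 -0.386  0.484] op 0.0382
```

Emit:
step_arm([
  [0,0,0,0,1,0],
  [0,0,0,0,2,0],
  [0,0,0,0,3,0],
  [0,0,0,0,4,0],
  [0,0,0,0,5,0],
  [0,0,0,0,5,0],
  [0,0,0,0,5,0],
  [0,0,0,0,5,0],
])

```text
t: 17.4
ee_pos: [0.5535, 0.145, 0.1579]
orientation: [-90.0, 0.3, 165.0]
ft_force: [4.8, -4.7, 5.7]
opening: 0.0382
```

```bash
python3 - <<'E'
from st import *
st()
s=optics.get_image("scene");cv2.imwrite("pics/s6raw.png",s)
g=np.clip((s[190:240,220:275].astype(float)-40)*1.5,0,255).astype(np.uint8)
cv2.imwrite("pics/s6.png",cv2.resize(g,(660,600),interpolation=cv2.INTER_CUBIC))
E
```

```text
t 17.4 p [0.5535 0.145  0.1579] rpy [-90.03   0.29 164.96] phi -105.04 J6 115.2 F [ 4.78 -4.7   5.66] T [-0.985 -0.874  1.153] op 0.0382
```

View pics/s6.png

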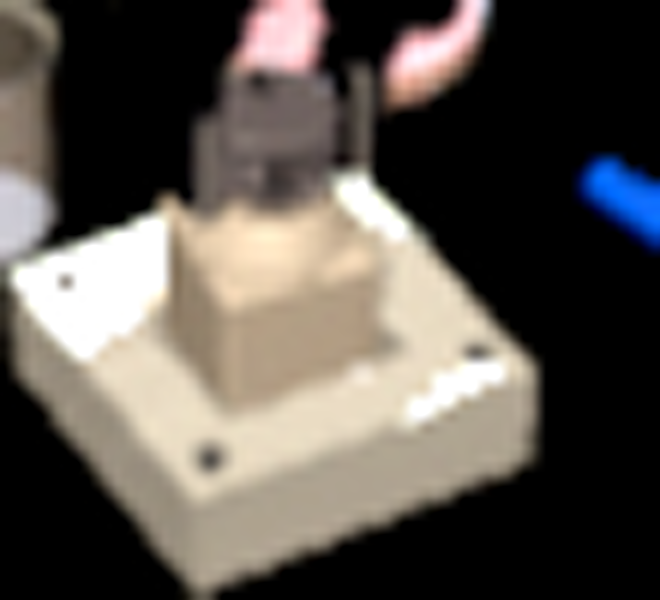

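The torque rose to 1.15 N·m, so the cap is bottomed out. In the crop the bottle has twisted slightly clockwise against the walls, with its front edge at (228,400). I'll unwind a little to find the torque-free point, with extra down push so the bottle doesn't swing back with the cap.

Emit:
step_arm([
  [0,0.0004,0,0,0,0],
  [0,0.0008,0,0,0,0],
  [0,0.001,0,0,-1,0],
  [0,0.001,0,0,-2,0],
  [0,0.001,0,0,-3,0],
  [0,0.001,0,0,-4,0],
  [0,0.001,0,0,-4,0],
  [0,0.001,0,0,-4,0],
])

```text
t: 18.45
ee_pos: [0.5537, 0.1451, 0.1576]
orientation: [-90.1, 0.3, 168.8]
ft_force: [3.8, -3.2, 12.5]
opening: 0.0385
```

```bash
python3 - <<'E'
from st import *
st()
E
```

```text
t 18.45 p [0.5537 0.1451 0.1576] rpy [-90.07   0.32 168.82] phi -101.18 J6 111.3 F [ 3.84 -3.15 12.48] T [-0.882 -0.499  0.021] op 0.0385
```

Emit:
step_arm([
  [0,0,0,0,-1,0],
  [0,0,0,0,-2,0],
  [0,0,0,0,-3,0],
  [0,0,0,0,-4,0],
  [0,0,0,0,-4,0],
  [0,0,0,0,-4,0],
  [0,0,0,0,-4,0],
  [0,0,0,0,-4,0],
])

```text
t: 19.45
ee_pos: [0.5538, 0.1451, 0.1576]
orientation: [-90.1, 0.3, 172.8]
ft_force: [4.0, -1.8, 12.8]
opening: 0.038
```

```bash
python3 - <<'E'
from st import *
st()
E
```

```text
t 19.45 p [0.5538 0.1451 0.1576] rpy [-90.06   0.34 172.82] phi -97.18 J6 107.3 F [ 3.98 -1.85 12.79] T [-0.793 -0.584 -0.005] op 0.038
```

The torque fell to about 0 at yaw ≈168.7°, which is my zero reference. Now I'll back off anticlockwise, rising with the thread.

Emit:
step_arm([
  [0,-0.0001,0,0,-7,0],
  [0,-0.0002,0,0,-14,0],
  [0,-0.0003,0,0,-21,0],
  [0,-0.0005,0,0,-28,0],
  [0,-0.0006,0,0,-35,0],
  [0,-0.0007,0,0,-42,0],
  [0,-0.0008,0,0,-49,0],
  [0,-0.0009,0,0,-56,0],
])

```text
t: 20.45
ee_pos: [0.5532, 0.146, 0.1584]
orientation: [-89.9, 0.3, -131.0]
ft_force: [-0.2, 4.7, 14.6]
opening: 0.0384
```

```bash
python3 - <<'E'
from st import *
st()
s=optics.get_image("scene");cv2.imwrite("pics/s7raw.png",s)
g=lambda s:cv2.resize(np.clip((s[200:232,226:262].astype(float)-60)*1.5,0,255).astype(np.uint8),(396,352),interpolation=cv2.INTER_CUBIC)
cv2.imwrite("pics/s7.png",np.hstack([g(cv2.imread("pics/s6raw.png")),g(s)]))
E
```

```text
t 20.45 p [0.5532 0.146  0.1584] rpy [ -89.86    0.25 -130.97] phi -40.97 J6 51.0 F [-0.19  4.69 14.62] T [ 0.628 -0.052 -0.019] op 0.0384
```

View pics/s7.png

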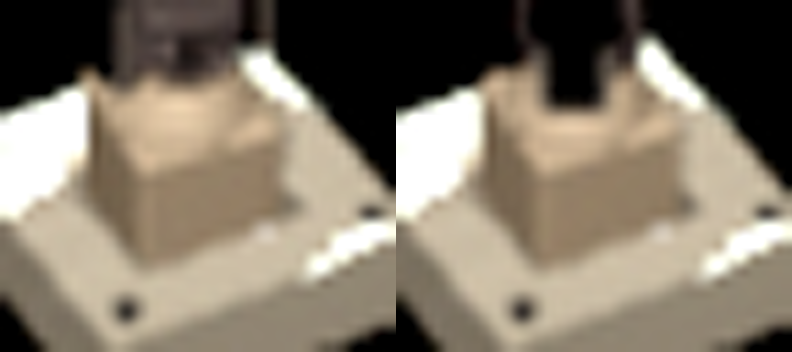

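In both crops the bottle's front edge and corners stay put (front bottom at x≈148 against 147), so the bottle did not swing with the cap. I'll finish the remaining ~30°.

Emit:
step_arm([
  [0,0,0,0,-5,0],
  [0,-0.0002,0,0,-10,0],
  [0,-0.0003,0,0,-15,0],
  [0,-0.0004,0,0,-20,0],
  [0,-0.0005,0,0,-25,0],
  [0,-0.0006,0,0,-30,0],
  [0,-0.0007,0,0,-30,0],
  [0,-0.0007,0,0,-30,0],
])

```text
t: 21.5
ee_pos: [0.5527, 0.146, 0.1588]
orientation: [-89.8, 0.1, -101.2]
ft_force: [-2.0, 4.5, 14.1]
opening: 0.0386
```

```bash
python3 - <<'E'
from st import *
st()
s=optics.get_image("scene");cv2.imwrite("pics/s8raw.png",s)
im={k:cv2.imread(f"pics/s{k}raw.png") for k in(5,6,7,8)}
# registered sub-pixel: gradient-edge positions along rows (body left, front edge, right) 
for k,v in im.items():
    g=cv2.cvtColor(v,cv2.COLOR_BGR2GRAY).astype(float)
    out=[]
    for r in range(214,222):
        row=cv2.resize(g[r:r+1,230:256],None,fx=8,fy=1,interpolation=cv2.INTER_CUBIC)[0]
        d=np.gradient(row)
        out.append([230+np.argmax(d[24:100])/8+3, round(d[24:100].max(),1)])
    print(k,np.array(out).round(2).tolist())
g=lambda s:cv2.resize(np.clip((s[200:232,226:262].astype(float)-60)*1.5,0,255).astype(np.uint8),(396,352),interpolation=cv2.INTER_CUBIC)
cv2.imwrite("pics/s8.png",np.vstack([np.hstack([g(im[6]),g(s)])]))
for k in (6,7,8): print(k,im[k][212:222,232:256].mean(2).astype(int)[::3].tolist())
cv2.imwrite("pics/s8full.png",s)
E
```

```text
t 21.5 p [0.5527 0.146  0.1588] rpy [ -89.84    0.12 -101.19] phi -11.19 J6 21.3 F [-1.96  4.48 14.13] T [ 0.596  0.31  -0.006] op 0.0386
5 [[238.5, 4.2], [239.38, 3.3], [239.38, 1.8], [239.38, 1.7], [239.38, 1.6], [239.38, 1.6], [239.38, 1.6], [239.38, 1.6]]
6 [[237.5, 4.3], [238.38, 3.7], [238.38, 1.7], [238.5, 1.8], [238.5, 2.0], [238.5, 1.9], [238.38, 2.1], [238.25, 2.3]]
7 [[238.38, 4.0], [238.5, 3.5], [238.5, 1.6], [238.5, 1.7], [238.5, 1.8], [238.5, 1.7], [238.5, 1.7], [238.25, 2.1]]
8 [[238.5, 3.8], [239.38, 3.2], [239.38, 1.7], [239.5, 1.4], [239.38, 1.7], [239.25, 1.6], [239.38, 1.5], [239.38, 1.5]]
6 [[252, 235, 122, 126, 140, 161, 174, 179, 181, 182, 182, 181, 178, 168, 166, 175, 176, 174, 165, 156, 168, 185, 184, 185], [194, 162, 123, 124, 125, 129, 153, 169, 160, 154, 147, 144, 144, 144, 144, 144, 144, 143, 140, 156, 179, 183, 184, 184], [175, 156, 136, 123, 124, 126, 138, 148, 144, 145, 144, 143, 144, 143, 143, 143, 144, 143, 139, 134, 139, 162, 182, 184], [183, 182, 183, 176, 151, 125, 136, 147, 143, 143, 144, 143, 142, 147, 152, 158, 168, 187, 195, 185, 183, 184, 184
[... 289 characters left out ...]
, 147, 145, 143, 143, 144, 143, 142, 142, 142, 142, 140, 141, 134, 134, 163, 182, 184], [183, 183, 182, 177, 153, 127, 137, 146, 144, 143, 143, 141, 142, 147, 152, 157, 168, 187, 195, 184, 184, 184, 183, 184]]
8 [[242, 166, 128, 129, 143, 164, 174, 179, 182, 183, 184, 182, 179, 168, 163, 165, 164, 166, 160, 152, 164, 185, 185, 185], [192, 162, 127, 127, 129, 128, 137, 160, 170, 160, 150, 144, 142, 143, 141, 143, 142, 142, 143, 146, 163, 184, 185, 184], [174, 157, 140, 126, 127, 130, 131, 142, 148, 143, 143, 143, 143, 142, 142, 141, 141, 141, 142, 134, 131, 162, 181, 184], [182, 183, 183, 177, 153, 128, 130, 141, 147, 142, 142, 143, 142, 145, 151, 157, 169, 188, 196, 185, 184, 184, 184, 184]]
```

View pics/s8.png

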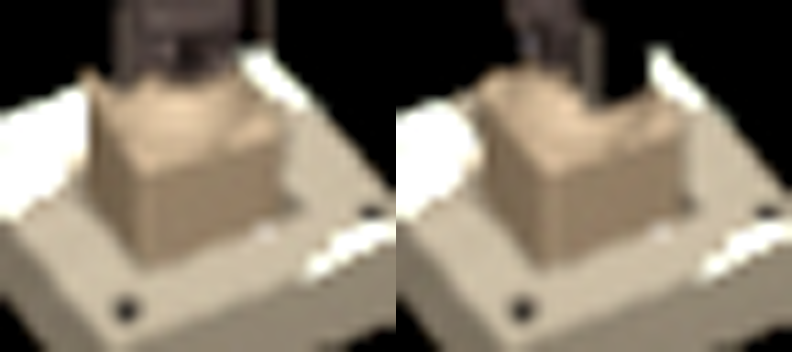

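View pics/s8full.png

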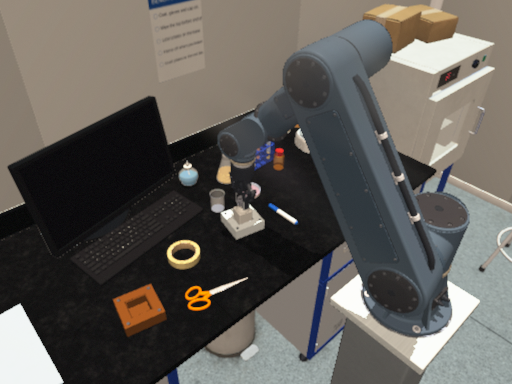

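The gripper is exactly 90° past the zero reference. However, the front edge of the body moved about 0.6 px (row 218, x 237.9 to 238.5) and the left face widened about 1 px. That means the bottle swung 4–5° with the cap, so I'll add 5° and look again.

Emit:
step_arm([
  [0,0.0002,0,0,-1,0],
  [0,0.0002,0,0,-2,0],
  [0,0.0002,0,0,-3,0],
  [0,0.0002,0,0,-4,0],
  [0,0.0001,0,0,-5,0],
  [0,0.0001,0,0,-5,0],
  [0,0.0001,0,0,-5,0],
  [0,0.0001,0,0,-5,0],
])

```text
t: 22.55
ee_pos: [0.5526, 0.1461, 0.1589]
orientation: [-89.8, 0.1, -96.2]
ft_force: [-2.7, 3.4, 15.3]
opening: 0.0383
```

```bash
python3 - <<'E'
from st import *
st()
im={k:cv2.imread(f"pics/s{k}raw.png") for k in(5,6,7,8)}
s=np.mean([optics.get_image("scene").astype(float) for _ in range(3)],axis=0);cv2.imwrite("pics/s9raw.png",s)
im[9]=s
for k in im: print(k,im[k][212:222,232:256].mean(2).astype(int)[[0,3,6]].tolist())
def cross(row,x0,lvl):
    for i in range(x0,len(row)-1):
        if row[i]<lvl<=row[i+1]: return i+(lvl-row[i])/(row[i+1]-row[i])
for k in im:
    g=im[k].mean(2)
    print(k,"front",[round(cross(g[r],236,l),2) for r,l in((215,147),(216,140),(217,137),(218,137),(219,136),(220,136))])
st()
E
```

```text
t 22.55 p [0.5526 0.1461 0.1589] rpy [-89.83   0.11 -96.19] phi -6.19 J6 16.3 F [-2.72  3.42 15.27] T [ 0.549  0.437 -0.028] op 0.0383
5 [[252, 241, 156, 126, 139, 161, 171, 176, 180, 183, 184, 182, 179, 173, 169, 165, 164, 170, 162, 148, 160, 184, 185, 184], [192, 164, 128, 127, 128, 128, 135, 157, 171, 160, 152, 144, 143, 143, 142, 143, 142, 142, 142, 138, 157, 183, 183, 184], [174, 157, 140, 127, 127, 127, 129, 141, 147, 143, 142, 142, 143, 142, 142, 142, 141, 141, 141, 131, 131, 163, 181, 183]]
6 [[252, 235, 122, 126, 140, 161, 174, 179, 181, 182, 182, 181, 178, 168, 166, 175, 176, 174, 165, 156, 168, 185, 184, 185], [194, 162, 123, 124, 125, 129, 153, 169, 160, 154, 147, 144, 144, 144, 144, 144, 144, 143, 140, 156, 179, 183, 184, 184], [175, 156, 136, 123, 124, 126, 138, 148, 144, 145, 144, 143, 144, 143, 143, 143, 144, 143, 139, 134, 139, 162, 182, 184]]
7 [[249, 214, 128, 130, 137, 158, 173, 178, 181, 182, 184, 181, 177, 169, 166, 173, 175, 170, 163, 156, 168, 185, 184, 185], [191, 158, 125, 126, 128, 128, 146, 167, 164, 156, 150, 144, 143, 143, 143, 143, 142, 143, 143, 153, 1
[... 1075 characters left out ...]
), np.float64(237.92), np.float64(237.75), np.float64(237.87)]
7 front [np.float64(238.02), np.float64(238.28), np.float64(238.07), np.float64(238.03), np.float64(237.96), np.float64(238.03)]
8 front [np.float64(238.42), np.float64(238.79), np.float64(238.45), np.float64(238.53), np.float64(238.43), np.float64(238.5)]
9 front [np.float64(238.43), np.float64(238.83), np.float64(238.52), np.float64(238.51), np.float64(238.44), np.float64(238.46)]
t 22.7 p [0.5526 0.1461 0.1589] rpy [-89.83   0.11 -96.19] phi -6.19 J6 16.3 F [-2.77  2.95 15.93] T [ 0.631  0.467 -0.07 ] op 0.0389[ WARN:0@3.447] global loadsave.cpp:1063 imwrite_ Unsupported depth image for selected encoder is fallbacked to CV_8U.
```

The bottle did not move during the last 5° (front edge at 238.5 in both pictures), so the cap stands about 91° off its stop. The marker, dish and beaker look undisturbed in the scene view. Handing in.

```bash
python3 - <<'E'
from plant import ticket
print(ticket.job_done())
E
```

```text
the job is handed in; nothing more can be done
None
```

The white bottle is down in the pocket of the pale block, and its cap is backed off about a quarter turn from the stop. I handed in at t ≈ 22.7 s with the cap still held in the gripper; no verdict is reported.

- **Seating:** I carried the bottle by its cap and set it on the pocket floor. Contact came at TCP z = 0.160, which is the table grasp height plus 6 mm, and the scene image shows the bottle square in the pocket.
- **Bottoming out:** I turned the cap clockwise by 161° at the gripper until the torque rose to about 1.15 N·m. The cap dropped about 2.3 mm on the way.
- **Quarter turn:** I backed it off about 95° from the torque-free point. The images showed the bottle had swung about 4° with the cap, so I estimate the cap at 91–92° from the stop, give or take a few degrees. In the last pictures the bottle was still. The gripper presses down with about 15 N, and the opening of 38–39 mm fits the cap.

**Checks that disagreed:**
- The gripper rose about 1.3 mm on the back-off, where a quarter turn would give 1.5 mm. I put this down to compliance and slight pad slip.
- The cap probably slipped a few degrees in the pads at the stop, so I set the zero after unwinding. That leaves about 1° of doubt in it.
- One move used stale tool axes and put the tool 17 mm off while still clear above the block. I corrected it before lowering.

The marker, dish and beaker looked undisturbed in the last full scene view, but I did not measure any of the other things on the worktop.

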